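# Stack the wax pot on the finishing turntable and hold it facing front

### The job

Stack the wax pot in the turntable's green four-post pocket - first the blue metal tin, on it the cork spacer, on that the orange lid disc, each let go lying flat inside the posts - and then turn the turntable until that pocket points straight at the green pointer of its stand. Finish while still holding the turntable still there (by the black crank knob, for example): do not let go of it, and leave the other things on the table where they are.

Things in the scene. Friction and masses are not known exactly. Their poses are not given: they have to be found in the camera images.
- stand: fixed grey foot of the turntable; origin on the work surface, under the turning axis (vertical, z up). Its -x axis points out along the front arm, a flat bar 8 mm high that ends in a green diamond pointer about 148 mm from the axis, on the robot's side
- front (a point): fixed point over the stand's front arm, 85 mm from the turning axis and 30 mm above the work surface: the pocket point must come to this point
- carousel: wooden turntable disc, 260 mm across, top face 30 mm above the work surface; origin on the turning axis at the work surface, z up, -x towards the pocket, +x towards the knob. Turns both ways over a full turn, slight friction (0.12 N m), stays where left. Two white-lidded jars (50 mm across, tops 59 mm above the disc) are fixed to it 85 mm from the axis, 60 degrees either side of the knob
- pocket (a point): centre of the green pocket on the disc's top face, 85 mm from the axis; axes as the carousel's. Four green posts (8 mm thick, 60 mm high, tips tapered over 10 mm) stand 32.5 mm from it, 40 degrees either side of its +x and -x; parts have 2.5 mm play. Fingers closing along its y axis (across the disc's radius) come down in the two wide gaps, 42 mm, between posts
- knob (a point): centre of the black crank knob, an upright round grip 24 mm across and 36 mm high on a thin steel stem, 105 mm from the turning axis, opposite the pocket, its centre 117 mm above the work surface, above everything else on the disc; it spins freely on its stem
- tin: round closed metal tin, painted blue with a bare metal band, 52 mm across, 28 mm high, about 0.12 kg; origin at the centre of its underside
- tin_mid (a point): centre of the tin, half-way up (14 mm above its underside)
- spacer: round cork disc, 52 mm across, 14 mm thick, light; origin at the centre of its underside
- spacer_mid (a point): centre of the cork spacer, half-way up (7 mm)
- lid: round orange disc, 52 mm across, 14 mm thick; origin at the centre of its underside
- lid_mid (a point): centre of the orange lid disc, half-way up (7 mm)
- tape: bystander: roll of green tape lying flat, 90 mm across, 24 mm high; origin at the centre of its underside
- brush: bystander: paint brush 200 mm long, lying on the table
- waxjar: bystander: glass jar with black cap, 64 mm across, 70 mm high; origin at the centre of its underside
- block: bystander: cork sanding block 110 x 62 x 34 mm; origin at the centre of its underside
Not all that is in view belongs to the job. Several things have the shape of the lid; the one meant has the colours described above. Of the things that look like the tin, take the one that is farthest to the robot's right at the start.

How it is judged (in metres and radians):
On the way, in this order (a step that is already met when the one before it is completed fails the run):
1. the tin stands alone on the pocket's floor, let go (horizontal distance between tin_mid and pocket below 0.007 m and z of tin_mid in the frame of pocket between 0.01 and 0.018 m and angle between tin_mid's own z axis and vertical below 0.1 rad and contact force between the fingers and tin below 0.1 N), for 0.2 s.
2. the cork spacer lies flat on the tin inside the posts, let go (horizontal distance between each of tin_mid, spacer_mid and pocket below 0.007 m and z of tin_mid in the frame of pocket between 0.01 and 0.018 m and angle between each of tin_mid, spacer_mid's own z axis and vertical below 0.1 rad and z of spacer_mid in the frame of pocket between 0.031 and 0.039 m and contact force between the fingers and spacer below 0.1 N), for 0.2 s.
3. the orange disc lies flat on the spacer inside the posts, let go (horizontal distance between each of tin_mid, spacer_mid, lid_mid and pocket below 0.007 m and z of tin_mid in the frame of pocket between 0.01 and 0.018 m and angle between each of tin_mid, spacer_mid, lid_mid's own z axis and vertical below 0.1 rad and z of spacer_mid in the frame of pocket between 0.031 and 0.039 m and z of lid_mid in the frame of pocket between 0.045 and 0.053 m and contact force between the fingers and lid below 0.1 N), for 0.2 s.
4. with the pot stacked, the pocket has been turned to the pointer (horizontal distance between each of tin_mid, spacer_mid, lid_mid and pocket below 0.007 m and z of tin_mid in the frame of pocket between 0.01 and 0.018 m and angle between each of tin_mid, spacer_mid, lid_mid's own z axis and vertical below 0.1 rad and z of spacer_mid in the frame of pocket between 0.031 and 0.039 m and z of lid_mid in the frame of pocket between 0.045 and 0.053 m and horizontal distance between pocket and front below 0.01 m), for 0.1 s.
At the end, for the whole second after the job is handed in: Tin, spacer, disc stacked in this order in the pocket (each within 7 mm of its axis, 4 mm of its height, tilt below 0.1 rad), untouched; pocket within 10 mm of the front point; turntable still (below 0.1 rad/s) and held by the fingers with over 1.5 N (all of step 4 and angular speed of carousel below 0.1 rad/s and contact force between the fingers and carousel above 1.5 N and contact force between the fingers and tin below 0.1 N and contact force between the fingers and spacer below 0.1 N and contact force between the fingers and lid below 0.1 N); the arm keeps its last pose, push and grip.
It fails at once if the roll of green tape is pushed away (more than 30 mm) (distance of tape from where it was at the start of the episode above 0.03 m).
It fails at once if the brush is pushed away (more than 30 mm) (distance of brush from where it was at the start of the episode above 0.03 m).
It fails at once if the wax jar is pushed away (more than 30 mm) (distance of waxjar from where it was at the start of the episode above 0.03 m).
It fails at once if the sanding block is pushed away (more than 30 mm) (distance of block from where it was at the start of the episode above 0.03 m).
It also fails if it takes over 72 s, if anything falls off the work surface, if the arm or the gripper's body presses on something with over 40 N, if the wrist force passes 120 N, or if a joint passes its speed limit or range.

### The arm

A 6-joint arm with a two-finger parallel gripper is mounted at the origin on the work surface. World frame = base frame: x ahead of the robot, y to its left, z up, the work surface at z = 0. Lengths are in m, angles in degrees, forces in N, time in s.
With the tool pointing down it reaches from about 0.35 to 0.875 m from the base axis. Payload 4.2 kg.
Tool frame: the origin (TCP) lies midway between the tips of the shut fingers; the grasp point (between the pads) lies 19 mm behind it; z points along the fingers, y is the direction in which the jaws open and shut (so a half turn about z gives the same grasp; the last joint's range is limited). The gripper opens to 87 mm and grips with 3 to 60 N. Pads are 19 mm wide; open, the fingers measure 117 mm over their backs; the gripper's body (75 mm by 190 mm) begins 51 mm behind the grasp point.
Start: joints at [14.817, 22.042, 0.453, 0, -68.411, -14.817], TCP at [0.625, 0, 0.223] pointing down, gripper open.
Joint ranges: [-179.83, 179.83], [-69.29, 118.12], [-61.27, 80.66], [-181.25, 117.63], [-171.15, -9.14], [-177.46, 177.46]. Speed limits (degrees/s): [159.86, 159.86, 180, 180, 180, 180].

### API

Orientations are given as a 3x3 rotation matrix whose columns are the frame's x, y, z axes.
In Python, from station import r gives the robot as it stands.
- The arm moves only by the tool play_rows, never from a script. Its argument "commands" is a list that holds one entry, the list of rows, each a list of 7 numbers: the shift along the world's x, y, z in m, then the turn, a rotation vector about the world's x, y, z in rad, then the closure, from 0 (fully open) to 1 (shut). A call has 1 to 5 rows; each row is the pose to reach, as a shift and turn from the pose commanded when the call began; what a row does not reach only later rows make up. A row lasts 1/10 s, in which the tool goes at most 50 mm and 8.59 degrees, less where a joint would pass 70% of its speed; a pose out of reach is approached as far as the arm can. A call with a gripper value outside its range is refused whole. The fingers move at their own pace and stop on an object; the grip force is fixed at half the most. Time passes only in rows, so rows that repeat a pose let the fingers close. It gives the time, the measured TCP pose, the force and the opening at its end, in the units of the state.
- r.sense(): the state, without advancing time (a new reading comes with each control period).
- r.capture(name): name is "scene" or "side" or "wrist"; returns a dict with "image" (400x640x3 uint8, red, green, blue), "range_z" (400x640 float32, m along the optical axis (not along the pixel's ray), 0 where there is no reading), "intrinsics" (3x3 intrinsics, pixels), "k1" (the pictures are not rectified: a ray, as slopes to the right and down, at radius r is drawn at 1 + k1 r^2 times it, then the intrinsics apply), "extrinsics" (4x4, takes a point from camera to world coordinates); the wrist camera has in their place "mount" (4x4, takes a point from camera to tool coordinates, whose origin is the TCP and whose axes are the flange's). Camera axes: x right, y up, looking along -z (the intrinsics and any distortion apply to the point x, -y, -z); pixel columns grow to the right and rows downward; lengths in m; the calibration is good to about 2 mm. A picture is of the moment at which its call begins: read the wrist's pose just before it.
- r.finish_job(): hands the job in, once; it reports no verdict.
The state is a dict: "time_s": time; "joints": joint angles; "joint_velocities": joint speeds; "effort": joint torques, N m; "tcp_pos": TCP position; "ee_rot": TCP orientation; "wrist_force": force on the tool from outside, world axes, zero at the start; "moment": the same for the moment, N m; "gripper_width": opening from 0.0 (shut) to 1.0 (fully open).
Only numpy, scipy, OpenCV 4.12 (cv2) and the standard library are available. Lean on these libraries where they do the work, as an engineer would, in place of code of your own. Each camera call takes 0.05 s, during which the arm holds its last target. There are 200 camera calls.

## Working session

There is one attempt and no reset: what is moved stays moved. The work goes in short steps, Python scripts to look and compute and a tool call to move; the robot and the scene stay as the last step left them, time stands still between calls to the robot, and variables do not carry over. Pictures are saved under pics/ and viewed, about 8 in all and at most 12, crops included, and the job is handed in when it is done.

Besides the shell and the picture viewer there is one more tool, called after "Call:" as name(argument=value, ...) on one line, values as JSON. play_rows: Moves the arm, as the interface text tells. Its arguments: {"type":"object","properties":{"commands":{"type":"array","items":{"type":"array","items":{"type":"array","items":{"type":"number"}}}}},"required":["commands"]}

```bash
mkdir -p pics
cat > h.py <<'E'
import numpy as np, cv2
from station import r
def cap(n):
    s=r.sense(); c=r.capture(n)
    if 'mount' in c:
        T=np.eye(4);T[:3,:3]=np.array(s['ee_rot']);T[:3,3]=s['tcp_pos'];c['E']=T@np.array(c['mount'])
    else: c['E']=np.array(c['extrinsics'])
    return c
def save(c,p): cv2.imwrite(p,c['image'][:,:,::-1])
def rays(c,uv):
    K=np.array(c['intrinsics'],float);uv=np.asarray(uv,float).reshape(-1,1,2)
    xy=cv2.undistortPoints(uv,K,np.array([c['k1'],0,0,0,0],float))[:,0]
    d=np.c_[xy[:,0],-xy[:,1],-np.ones(len(xy))]
    return c['E'][:3,3],d@c['E'][:3,:3].T
def plane(c,uv,z):
    o,d=rays(c,uv); return o+d*((z-o[2])/d[:,2])[:,None]
def cloud(c):
    v,u=np.mgrid[:400,:640]; o,d=rays(c,np.c_[u.ravel(),v.ravel()])
    z=c['range_z'].ravel().astype(float)
    return (o+d*z[:,None]).reshape(400,640,3)
E
python3 - <<'E'
from h import *
for n in('scene','side','wrist'):
    c=cap(n);save(c,f'pics/{n}0.png');np.savez(f'{n}0.npz',**{k:c[k] for k in('image','range_z','intrinsics','k1','E')});print(n,c['E'].round(3).tolist())
print(r.sense())
a=[cv2.imread(f'pics/{n}0.png') for n in('scene','side')]
E
```

```text
scene [[0.704, -0.385, 0.597, 1.301], [0.71, 0.381, -0.592, -0.77], [0.001, 0.841, 0.541, 0.791], [0.0, 0.0, 0.0, 1.0]]
side [[-0.848, 0.354, -0.394, 0.042], [-0.53, -0.564, 0.633, 0.778], [0.002, 0.746, 0.666, 0.928], [0.0, 0.0, 0.0, 1.0]]
wrist [[-1.0, 0.001, 0.001, 0.625], [-0.001, -0.957, -0.291, -0.08], [0.0, -0.291, 0.957, 0.384], [0.0, 0.0, 0.0, 1.0]]
{'time_s': 0.15, 'joints': array([ 1.48148042e+01,  2.20799010e+01,  3.97739436e-01, -1.97401331e-02,
       -6.84109140e+01, -1.48166848e+01]), 'joint_velocities': array([-0.10528485, -0.20618749,  0.18335609,  0.10762922, -0.04748716,
        0.13960947]), 'effort': array([ 3.86667998e-04, -3.91052306e+01,  1.87588084e+01,  4.22235444e+00,
        1.23758311e-02, -1.38926293e-04]), 'tcp_pos': array([ 6.24547619e-01, -8.02640242e-06,  2.21720647e-01]), 'ee_rot': array([[-1.59764085e-04, -9.99998622e-01, -1.65236767e-03],
       [-9.99999982e-01,  1.59938883e-04, -1.05654993e-04],
       [ 1.05919125e-04,  1.65235076e-03, -9.99998629e-01]]), 'wrist_force': array([-0.49091641,  0.37442103, -0.32182198]), 'moment': array([ 0.03060482, -0.00802577, -0.04594674]), 'gripper_width': 0.999513716134292}
```

View pics/scene0.png

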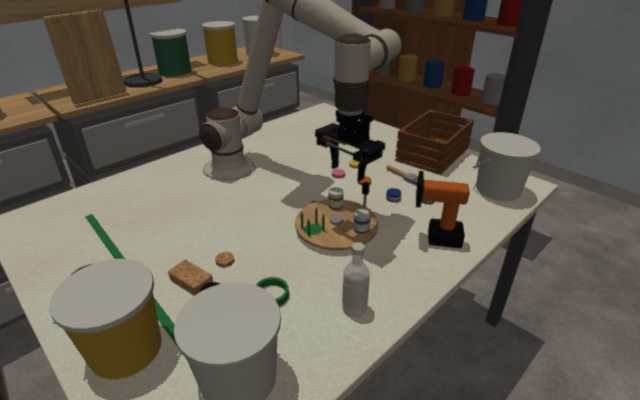

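View pics/side0.png

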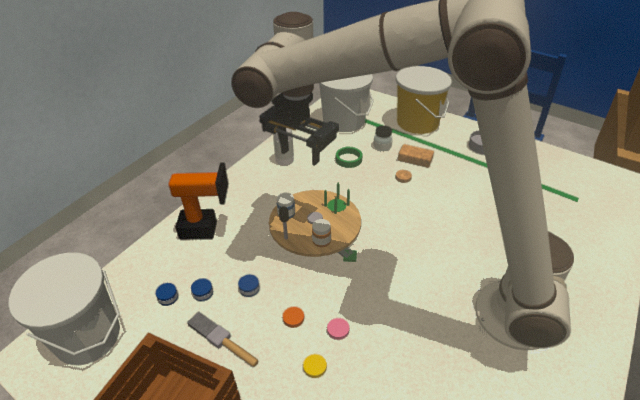

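The side view shows three blue tins at (167,294), (202,289) and (249,285). The discs are orange (293,316), pink (338,328) and yellow (315,365), with the cork spacer at (403,176). The pocket is around (337,207), the pointer at (349,256), and the knob around (284,208). Next I'll measure each of these.

```bash
cat > m.py <<'E'
from h import *
c=dict(np.load('side0.npz')); hsv=cv2.cvtColor(c['image'],cv2.COLOR_RGB2HSV);P=cloud(c)
print(hsv[[294,289,285,316,328,365,176,256,205],[167,202,249,293,338,315,403,349,337]])
def blobs(name,lo,hi,z,roi):
    m=cv2.inRange(hsv,lo,hi);k=np.zeros_like(m);u0,u1,v0,v1=roi;k[v0:v1,u0:u1]=1
    n,l,s,ce=cv2.connectedComponentsWithStats(m*k)
    for i in range(1,n):
        if s[i,4]>40:
            q=P[l==i];print(name,ce[i].round(),s[i,2:].tolist(),'plane',plane(c,ce[i],z)[0].round(3),'cloud med',np.median(q,0).round(3),'zmax',np.percentile(q[:,2],95).round(3))
blobs('blue',(100,120,40),(125,255,255),.028,(100,280,260,320))
blobs('orange',(5,150,120),(16,255,255),.014,(260,350,290,380))
blobs('cork',(5,80,80),(20,200,255),.014,(385,425,165,190))
blobs('block',(5,80,80),(20,200,255),.034,(390,445,140,168))
blobs('green',(50,100,20),(90,255,255),.03,(300,375,170,270))
# disc plane
h=(abs(P[...,2]-.03)<.004); k=np.zeros_like(h);k[180:255,260:370]=1
q=P[h&k]; print('disc',cv2.minEnclosingCircle(q[:,:2].astype(np.float32)),len(q))
h=(P[...,2]>.1)&(P[...,2]<.15);h&=k.astype(bool);v,u=np.nonzero(h);print('high',len(v), P[h][:, :].round(3)[::max(1,len(v)//25)].tolist())
E
python3 m.py
python3 - <<'E'
import cv2,numpy as np
a=cv2.imread('pics/side0.png')
x=cv2.resize(a[270:340,150:350],None,fx=4,fy=4,interpolation=2)
y=cv2.resize(a[170:270,250:430],None,fx=4,fy=4,interpolation=2)[:300*4//4+80]
y=np.pad(y,((0,0),(0,80),(0,0)))
cv2.imwrite('pics/crop.png',np.vstack([x,y])[:600])
E
```

```text
[[107 190 113]
 [108 174 114]
 [108 143 112]
 [ 13 219 198]
 [175 113 215]
 [ 25 235 214]
 [ 16 138 201]
 [ 54 101  86]
 [ 59 108 118]]
blue [248. 283.] [19, 16, 241] plane [0.594 0.283 0.028] cloud med [0.594 0.283 0.027] zmax 0.03
blue [201. 287.] [19, 17, 259] plane [0.683 0.357 0.028] cloud med [0.683 0.356 0.028] zmax 0.031
blue [166. 292.] [20, 18, 260] plane [0.746 0.414 0.028] cloud med [0.747 0.415 0.028] zmax 0.031
orange [293. 316.] [21, 19, 317] plane [0.45  0.296 0.014] cloud med [0.45  0.296 0.014] zmax 0.017
cork [403. 176.] [16, 13, 163] plane [ 0.461 -0.321  0.014] cloud med [ 0.461 -0.322  0.014] zmax 0.016
block [415. 155.] [36, 23, 571] plane [ 0.465 -0.418  0.034] cloud med [ 0.467 -0.42   0.032] zmax 0.037
green [336. 205.] [21, 14, 156] plane [ 0.559 -0.073  0.03 ] cloud med [ 0.554 -0.069  0.031] zmax 0.063
disc ((0.5810965895652771, 0.01090187393128872), 0.13249604403972626) 3515
high 130 [[0.617, 0.108, 0.133], [0.606, 0.101, 0.133], [0.608, 0.111, 0.136], [0.6, 0.101, 0.133], [0.604, 0.112, 0.136], [0.611, 0.12, 0.135], [0.599, 0.115, 0.137], [0.607, 0.12, 0.134], [0.596, 0.114, 0.135], [0.603, 0.122, 0.133], [0.593, 0.114, 0.132], [0.6, 0.122, 0.132], [0.595, 0.109, 0.124], [0.599, 0.12, 0.127], [0.597, 0.102, 0.114], [0.598, 0.121, 0.125], [0.594, 0.106, 0.115], [0.598, 0.121, 0.122], [0.596, 0.104, 0.109], [0.601, 0.119, 0.115], [0.595, 0.105, 0.107], [0.596, 0.121, 0.116], [0.609, 0.121, 0.106], [0.595, 0.118, 0.11], [0.607, 0.121, 0.103], [0.598, 0.112, 0.1]]
```

View pics/crop.png

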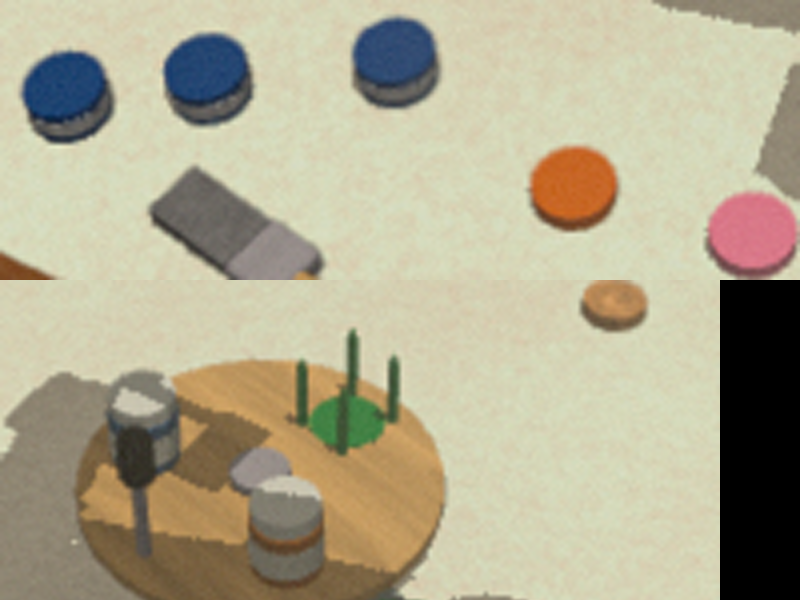

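View pics/wrist0.png

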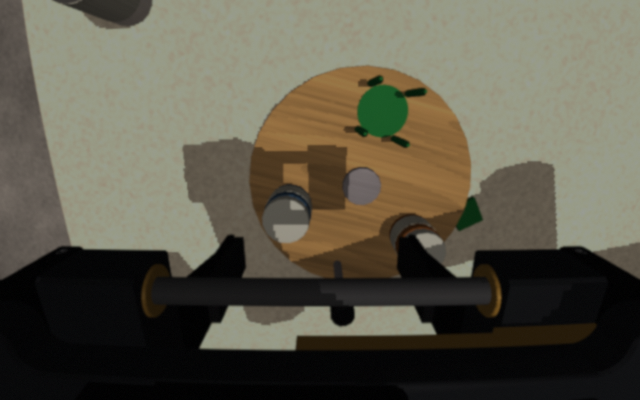

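The tins are at (248,283) y=0.283, (201,287) y=0.357 and (166,292) y=0.414. The one farthest right is (248,283), and the crop confirms it is blue with a metal band. The orange disc at (293,316) is the only orange one; the others are pink and yellow. The wrist view shows the pocket at (382,111), the hub at (361,186) and the pointer at (470,213).

```bash
cat > w.py <<'E'
from h import *
c=dict(np.load('wrist0.npz'));hsv=cv2.cvtColor(c['image'],cv2.COLOR_RGB2HSV);P=cloud(c)
m=cv2.inRange(hsv,(45,120,70),(90,255,255));m[:60]=0
n,l,s,ce=cv2.connectedComponentsWithStats(m)
for i in range(1,n):
    if s[i,4]>60:
        ct=cv2.findContours((l==i).astype(np.uint8),0,1)[0][0]
        q=plane(c,ct[:,0],.03 if ce[i][0]<430 else .008)
        print(ce[i],s[i],plane(c,ce[i],.03)[0].round(4),plane(c,ce[i],.008)[0].round(4),cv2.minEnclosingCircle(q[:,:2].astype(np.float32)),np.median(P[l==i],0).round(4))
# disc edge: wood mask, upper half
w=cv2.inRange(hsv,(5,70,60),(25,255,255));w[235:]=0
ct=max(cv2.findContours(w,0,1)[0],key=cv2.contourArea)[:,0]
h=cv2.convexHull(ct)[:,0]; h=h[(h[:,1]<190)]
q=plane(c,h,.03)[:,:2]
A=np.c_[2*q,np.ones(len(q))];x=np.linalg.lstsq(A,(q**2).sum(1),rcond=None)[0];print('disc',x[:2],np.sqrt(x[2]+x[:2]@x[:2]),len(q))
# fixed R
from scipy.optimize import least_squares
f=least_squares(lambda p:np.hypot(*(q-p).T)-.13,x[:2],loss='soft_l1',f_scale=.002);print(f.x,f.fun.round(4))
hm=np.zeros((400,640),np.uint8);g=cv2.inRange(hsv,(0,0,60),(180,60,255));g[:160]=0;g[215:]=0;g[:,:335]=0;g[:,390:]=0
v,u=np.nonzero(g);print('hub',np.median(P[g>0],0),len(v))
E
python3 w.py
```

```text
[381.91721353 110.70873296] [ 358   85   50   52 1981] [ 0.5586 -0.0739  0.03  ] [ 0.5544 -0.0735  0.008 ] ((0.5580112338066101, -0.0735471248626709), 0.02805340103805065) [ 0.559  -0.0738  0.031 ]
disc [0.5795024  0.00915073] 0.12965027695982972 39
[0.57948829 0.00960061] [ 0.0003 -0.0001  0.0004 -0.0002  0.0004  0.0002 -0.0003  0.0001  0.0001
 -0.0002 -0.0001  0.0001  0.0001 -0.0002 -0.0004 -0.     -0.0003 -0.0006
 -0.0005  0.     -0.0001 -0.0002 -0.0006  0.0001 -0.     -0.0003 -0.0004
 -0.0004 -0.0001  0.0003 -0.0001 -0.0003  0.0001  0.0002  0.      0.0002
  0.0002 -0.0003  0.0002]
hub [0.57856709 0.00787615 0.04036586] 1001
```

Call:
play_rows(commands=[[[-0.006,0.05,0,0,0,-0.12,0],[-0.012,0.1,0,0,0,-0.248,0],[-0.018,0.15,0,0,0,-0.248,0],[-0.024,0.2,0,0,0,-0.248,0],[-0.03,0.24,0,0,0,-0.248,0]]])

```text
time_s: 0.65
tcp_pos: [0.5943, 0.2424, 0.2222]
ee_rot: [[-0.245, -0.97, -0.0], [-0.97, 0.245, -0.0], [0.0, 0.0, -1.0]]
wrist_force: [1.2, 0.8, 0.3]
gripper_width: 0.998
```

Call:
play_rows(commands=[[[0,0.03,0,0,0,0,0],[0,0.043,0,0,0,0,0],[0,0.043,0,0,0,0,0],[0,0.043,0,0,0,0,0]]])

```text
time_s: 1.05
tcp_pos: [0.5949, 0.2822, 0.2221]
ee_rot: [[-0.246, -0.969, -0.001], [-0.969, 0.246, -0.001], [0.001, 0.001, -1.0]]
wrist_force: [-0.5, 0.0, 0.2]
gripper_width: 1.001
```

```bash
cat > look.py <<'E'
from h import *
import sys
# usage: look.py tag hsvlo hsvhi ztop R -> circle of blob nearest expected xy
def circ(c,lo,hi,z,exy,dmax=.05):
    hsv=cv2.cvtColor(c['image'],cv2.COLOR_RGB2HSV);m=cv2.inRange(hsv,lo,hi)
    n,l,s,ce=cv2.connectedComponentsWithStats(m);out=[]
    for i in range(1,n):
        if s[i,4]<150: continue
        p=plane(c,ce[i],z)[0]
        if np.hypot(*(p[:2]-exy))>dmax: continue
        ct=max(cv2.findContours((l==i).astype(np.uint8),0,1)[0],key=len)
        h=cv2.convexHull(ct)[:,0];q=plane(c,h,z)[:,:2]
        e=cv2.fitEllipse(q.astype(np.float32)); mc=cv2.minEnclosingCircle(q.astype(np.float32))
        out.append((ce[i].round(1),s[i,4],e[0],e[1],'enc',mc, 'cloud z',np.median(cloud(c)[l==i][:,2]).round(4)))
    return out
if __name__=='__main__':
    tag=sys.argv[1];c=cap('wrist');save(c,f'pics/{tag}.png');np.savez(f'{tag}.npz',**{k:c[k] for k in('image','range_z','intrinsics','k1','E')})
    a=eval(sys.argv[2]);s=r.sense();print(s['tcp_pos'],s['ee_rot'][:,1],s['time_s'])
    for o in circ(c,*a): print(o)
E
python3 look.py tin1 '((100,120,30),(125,255,255),.028,(.594,.283))'
python3 - <<'E'
from h import *
for n,(u0,u1,v0,v1) in dict(wrist=(440,500,185,240),side=(335,365,246,266)).items():
    c=dict(np.load(n+'0.npz'));hsv=cv2.cvtColor(c['image'],cv2.COLOR_RGB2HSV)
    m=cv2.inRange(hsv,(45,70,20),(90,255,255));k=np.zeros_like(m);k[v0:v1,u0:u1]=m[v0:v1,u0:u1]
    ct=max(cv2.findContours(k,0,1)[0],key=cv2.contourArea);q=plane(c,ct[:,0],.008)
    print(n,cv2.contourArea(ct),cv2.minAreaRect(q[:,:2].astype(np.float32)));M=cv2.moments(ct);print(plane(c,(M['m10']/M['m00'],M['m01']/M['m00']),.008))
E
```

```text
[0.59503138 0.28169048 0.22240035] [-9.69107148e-01  2.46639649e-01  4.67674134e-04] 1.1
(array([320. , 174.2]), np.int32(1377), (0.5959528088569641, 0.27968189120292664), (0.047838758677244186, 0.049570482224226), 'enc', ((0.5960714817047119, 0.27959102392196655), 0.02489355020225048), 'cloud z', np.float64(0.0286))
wrist 425.5 ((0.43903985619544983, 0.05269038677215576), (0.03457822650671005, 0.03595215082168579), 28.476346969604492)
[[0.4338304  0.05422344 0.008     ]]
side 61.0 ((0.4360986053943634, 0.05793054774403572), (0.03162528574466705, 0.037736475467681885), 23.842065811157227)
[[0.43052811 0.06057465 0.008     ]]
```

Call:
play_rows(commands=[[[0.001,-0.002,-0.05,0,0,0,0],[0.001,-0.002,-0.1,0,0,0,0],[0.001,-0.002,-0.15,0,0,0,0],[0.001,-0.002,-0.2,0,0,0,0],[0.001,-0.002,-0.217,0,0,0,0]]])

```text
time_s: 1.6
tcp_pos: [0.5929, 0.2766, 0.0002]
ee_rot: [[-0.249, -0.969, -0.009], [-0.969, 0.249, -0.006], [0.008, 0.007, -1.0]]
wrist_force: [-29.8, 0.1, 87.1]
gripper_width: 1.001
```

Call:
play_rows(commands=[[[0,0,0,0,0,0,0],[0,0,0,0,0,0,1],[0,0,0,0,0,0,1],[0,0,0,0,0,0,1],[0,0,0,0,0,0,1]]])

```text
time_s: 2.1
tcp_pos: [0.5963, 0.2809, 0.0061]
ee_rot: [[-0.246, -0.969, 0.001], [-0.969, 0.246, 0.001], [-0.001, -0.001, -1.0]]
wrist_force: [0.4, 0.4, -0.7]
gripper_width: 0.722
```

Call:
play_rows(commands=[[[0,0,0,0,0,0,1],[0,0,0.05,0,0,0,1],[0,0,0.1,0,0,0,1],[0,0,0.15,0,0,0,1],[0,0,0.18,0,0,0,1]]])

```text
time_s: 2.6
tcp_pos: [0.5971, 0.2817, 0.1903]
ee_rot: [[-0.245, -0.97, 0.005], [-0.97, 0.245, 0.003], [-0.004, -0.004, -1.0]]
wrist_force: [-0.1, 0.4, -1.4]
gripper_width: 0.591
```

```bash
python3 look.py tin2 '((100,120,20),(125,255,255),.205,(.596,.28))'
```

```text
[0.59908638 0.28259688 0.19516797] [-0.96966891  0.24420285 -0.01035282] 2.65
(array([320.7, 251.4]), np.int32(4930), (0.5973763465881348, 0.2814794182777405), (0.050800494849681854, 0.051638610661029816), 'enc', ((0.5975526571273804, 0.28175339102745056), 0.026261597871780396), 'cloud z', np.float64(0.2054))
```

View pics/tin2.png

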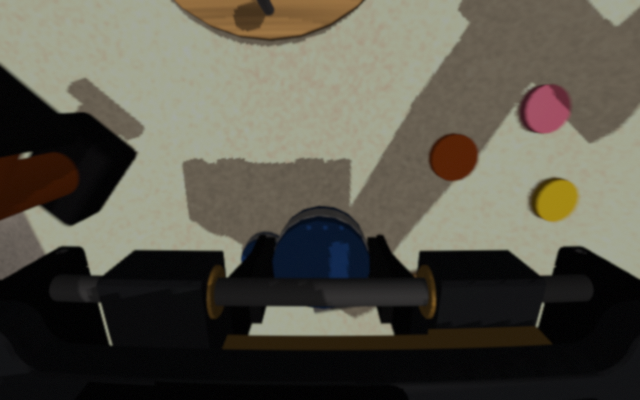

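The tin is held, with the jaws 51 mm apart. That descent overshot and pressed on the table (87 N at the wrist), so I'll slow down near contact from here. Next I'll carry the tin over and settle before measuring.

Call:
play_rows(commands=[[[0,-0.02,0.01,0,0,0,1],[-0.003,-0.06,0.02,0,0,0,1],[-0.006,-0.1,0.02,0,0,0,1],[-0.01,-0.145,0.02,0,0,0,1],[-0.013,-0.19,0.02,0,0,0,1]]])

```text
time_s: 3.15
tcp_pos: [0.5814, 0.0888, 0.2045]
ee_rot: [[-0.245, -0.969, -0.003], [-0.969, 0.245, -0.001], [0.001, 0.002, -1.0]]
wrist_force: [1.1, 0.2, -2.0]
gripper_width: 0.591
```

Call:
play_rows(commands=[[[-0.003,-0.04,0,0,0,0,1],[-0.005,-0.07,0,0,0,0,1],[-0.005,-0.087,0,0,0,0,1],[-0.005,-0.087,0,0,0,0,1],[-0.005,-0.087,0,0,0,0,1]]])

```text
time_s: 3.65
tcp_pos: [0.5778, 0.004, 0.2051]
ee_rot: [[-0.246, -0.969, -0.001], [-0.969, 0.246, 0.0], [0.0, 0.001, -1.0]]
wrist_force: [0.1, 0.4, -2.6]
gripper_width: 0.588
```

Call:
play_rows(commands=[[[0,0,0,0,0,0,1],[0,0,0,0,0,0,1],[0,0,0,0,0,0,1]]])

```text
time_s: 3.95
tcp_pos: [0.5781, 0.0049, 0.2054]
ee_rot: [[-0.244, -0.97, -0.0], [-0.97, 0.244, 0.0], [-0.0, 0.0, -1.0]]
wrist_force: [0.4, -0.3, -0.9]
gripper_width: 0.593
```

```bash
python3 look.py tin3 '((100,120,20),(125,255,255),.228,(.578,.004))'
python3 - <<'E'
from look import *
c=dict(np.load('tin3.npz'));print(circ(c,(45,120,60),(90,255,255),.03,(.5585,-.0737)))
P=cloud(c);hsv=cv2.cvtColor(c['image'],cv2.COLOR_RGB2HSV);m=cv2.inRange(hsv,(45,80,20),(90,255,255))>0
q=P[m&(P[...,2]>.07)&(P[...,2]<.1)];print(len(q))
if len(q)>8:
    l=cv2.kmeans(q[:,:2].astype(np.float32),4,None,(3,50,1e-5),5,0);print(l[2],l[2].mean(0))
b=cv2.inRange(hsv,(100,120,20),(125,255,255))>0;print('tin z pct',np.percentile(P[b][:,2],[5,25,50,75,95]))
E
```

```text
[0.57802254 0.00481948 0.20543944] [-9.69702717e-01  2.44287966e-01  1.75774942e-04] 4.0
(array([320.7, 251.4]), np.int32(4904), (0.5768433809280396, -0.0018524304032325745), (0.04288524389266968, 0.04884517937898636), 'enc', ((0.5774892568588257, 0.0008480577380396426), 0.02485128864645958), 'cloud z', np.float64(0.2206))
[(array([321.6, 103.3]), np.int32(2275), (0.5582150220870972, -0.07343348860740662), (0.05461645498871803, 0.05501814931631088), 'enc', ((0.5585257411003113, -0.0732496902346611), 0.027872081845998764), 'cloud z', np.float64(0.031))]
194
[[ 0.54460603 -0.04560572]
 [ 0.57169104 -0.10114647]
 [ 0.58345956 -0.05532978]
 [ 0.53304684 -0.09143695]] [ 0.55820084 -0.07337973]
tin z pct [0.21826328 0.2199655  0.22054886 0.22106716 0.2219603 ]
```

View pics/tin3.png

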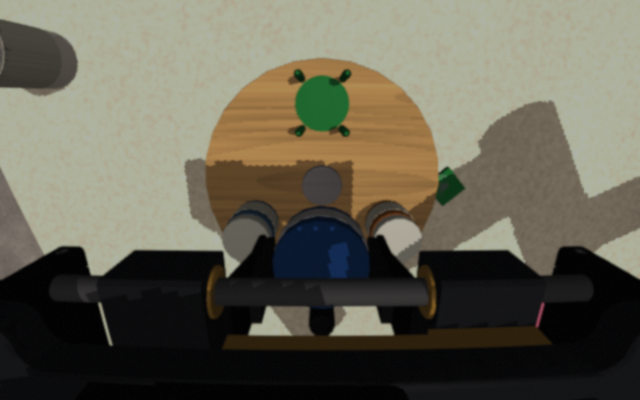

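The wrist view shows the tin held at (321,255), with the pocket square ahead at (322,103). I'll refine the held tin's centre at its top height.

```bash
cat > held.py <<'E'
from look import *
from scipy.optimize import least_squares
def held(c,lo,hi,z,R=.026,vmax=268):
    hsv=cv2.cvtColor(c['image'],cv2.COLOR_RGB2HSV);m=cv2.inRange(hsv,lo,hi);m[:190]=0
    m[:,:230]=0;m[:,410:]=0
    ct=max(cv2.findContours(m,0,1)[0],key=cv2.contourArea)[:,0];h=cv2.convexHull(ct)[:,0];h=h[h[:,1]<vmax]
    q=plane(c,h,z)[:,:2];f=least_squares(lambda p:np.hypot(*(q-p[:2]).T)-p[2],[*q.mean(0),R],loss='soft_l1',f_scale=.001)
    return f.x,abs(f.fun).max()
if __name__=='__main__':
    c=dict(np.load(sys.argv[1]+'.npz'))
    for z in (.2186,.2206,.2226):print(z,held(c,*eval(sys.argv[2]),z))
E
python3 held.py tin3 '(100,120,20),(125,255,255)'
```

```text
0.2186 (array([0.57865127, 0.00515642, 0.0255281 ]), np.float64(0.0007578267726757286))
0.2206 (array([0.57838699, 0.00411808, 0.02518643]), np.float64(0.000747443292438095))
0.2226 (array([0.57812271, 0.00307973, 0.02484477]), np.float64(0.0007370662107038344))
```

Call:
play_rows(commands=[[[-0.01,-0.04,0,0,0,0,1],[-0.0203,-0.0782,0,0,0,0,1],[-0.0203,-0.0782,-0.04,0,0,0,1],[-0.0203,-0.0782,-0.08,0,0,0,1],[-0.0203,-0.0782,-0.09,0,0,0,1]]])

```text
time_s: 4.5
tcp_pos: [0.5543, -0.0743, 0.1114]
ee_rot: [[-0.247, -0.969, -0.009], [-0.969, 0.247, -0.0], [0.002, 0.009, -1.0]]
wrist_force: [-0.9, -0.5, -1.4]
gripper_width: 0.591
```

Call:
play_rows(commands=[[[0,0,0,0,0,0,1],[0,0,0,0,0,0,1],[0,0,0,0,0,0,1]]])

```text
time_s: 4.8
tcp_pos: [0.5595, -0.0738, 0.1178]
ee_rot: [[-0.244, -0.97, 0.004], [-0.97, 0.244, 0.0], [-0.001, -0.004, -1.0]]
wrist_force: [-0.3, 0.2, -1.5]
gripper_width: 0.587
```

Call:
play_rows(commands=[[[0,0,-0.01,0,0,0,1],[0,0,-0.02,0,0,0,1],[0,0,-0.03,0,0,0,1],[0,0,-0.04,0,0,0,1],[0,0,-0.045,0,0,0,1]]])

```text
time_s: 5.3
tcp_pos: [0.5568, -0.0743, 0.0689]
ee_rot: [[-0.246, -0.969, -0.003], [-0.969, 0.246, -0.0], [0.001, 0.002, -1.0]]
wrist_force: [-0.8, 0.2, -1.0]
gripper_width: 0.59
```

Call:
play_rows(commands=[[[0,0,-0.005,0,0,0,1],[0,0,-0.01,0,0,0,1],[0,0,-0.014,0,0,0,1],[0,0,-0.018,0,0,0,1],[0,0,-0.02,0,0,0,1]]])

```text
time_s: 5.8
tcp_pos: [0.5575, -0.0742, 0.0502]
ee_rot: [[-0.245, -0.969, -0.0], [-0.969, 0.245, -0.0], [0.0, 0.0, -1.0]]
wrist_force: [-0.3, -0.4, -0.7]
gripper_width: 0.585
```

Call:
play_rows(commands=[[[0,0,-0.001,0,0,0,1],[0,0,-0.002,0,0,0,1],[0,0,-0.004,0,0,0,1]]])

```text
time_s: 6.1
tcp_pos: [0.558, -0.0741, 0.0468]
ee_rot: [[-0.245, -0.969, 0.001], [-0.969, 0.245, 0.0], [-0.0, -0.001, -1.0]]
wrist_force: [0.8, 0.1, -2.0]
gripper_width: 0.589
```

Call:
play_rows(commands=[[[0,0,-0.002,0,0,0,1],[0,0,-0.002,0,0,0,1]]])

```text
time_s: 6.3
tcp_pos: [0.5574, -0.0742, 0.0443]
ee_rot: [[-0.246, -0.969, -0.001], [-0.969, 0.246, -0.0], [0.0, 0.001, -1.0]]
wrist_force: [-0.2, 0.3, -2.2]
gripper_width: 0.594
```

Call:
play_rows(commands=[[[0,0,-0.001,0,0,0,1],[0,0,-0.002,0,0,0,1]]])

```text
time_s: 6.5
tcp_pos: [0.5586, -0.0741, 0.0437]
ee_rot: [[-0.245, -0.97, 0.002], [-0.97, 0.245, -0.0], [-0.0, -0.002, -1.0]]
wrist_force: [-1.7, 2.3, 8.6]
gripper_width: 0.589
```

Call:
play_rows(commands=[[[0,0,-0.001,0,0,0,1],[0,0,-0.002,0,0,0,1]]])

```text
time_s: 6.7
tcp_pos: [0.5605, -0.0741, 0.0435]
ee_rot: [[-0.243, -0.97, 0.006], [-0.97, 0.243, -0.001], [-0.001, -0.006, -1.0]]
wrist_force: [-2.6, 1.6, 14.1]
gripper_width: 0.589
```

Call:
play_rows(commands=[[[0,0,0.002,0,0,0,0.3],[0,0,0.002,0,0,0,0],[0,0,0.002,0,0,0,0],[0,0,0.002,0,0,0,0],[0,0,0.002,0,0,0,0]]])

```text
time_s: 7.2
tcp_pos: [0.5574, -0.0742, 0.0422]
ee_rot: [[-0.245, -0.969, -0.001], [-0.969, 0.245, -0.0], [0.0, 0.001, -1.0]]
wrist_force: [0.3, 0.5, -0.3]
gripper_width: 0.947
```

Call:
play_rows(commands=[[[0,0,0.01,0,0,0,0],[0,0,0.03,0,0,0,0],[0,0,0.07,0,0,0,0],[0,0,0.12,0,0,0,0],[0,0,0.16,0,0,0,0]]])

```text
time_s: 7.7
tcp_pos: [0.5581, -0.0744, 0.2061]
ee_rot: [[-0.245, -0.969, 0.003], [-0.969, 0.245, -0.0], [-0.0, -0.003, -1.0]]
wrist_force: [1.1, 0.1, 0.8]
gripper_width: 0.999
```

Call:
play_rows(commands=[[[-0.018,-0.045,0,0,0,0,0],[-0.036,-0.09,0,0,0,0,0],[-0.054,-0.135,0,0,0,0,0],[-0.07,-0.18,0,0,0,0,0],[-0.085,-0.22,0,0,0,0,0]]])

```text
time_s: 8.2
tcp_pos: [0.4717, -0.296, 0.2036]
ee_rot: [[-0.246, -0.969, 0.001], [-0.969, 0.246, -0.001], [0.0, -0.001, -1.0]]
wrist_force: [1.0, -0.2, 0.4]
gripper_width: 0.999
```

Call:
play_rows(commands=[[[-0.01,-0.025,0,0,0,0,0],[-0.01,-0.025,0,0,0,0,0],[-0.01,-0.025,0,0,0,0,0],[-0.01,-0.025,0,0,0,0,0]]])

```text
time_s: 8.6
tcp_pos: [0.463, -0.3186, 0.2029]
ee_rot: [[-0.245, -0.97, 0.0], [-0.97, 0.245, -0.0], [-0.0, -0.0, -1.0]]
wrist_force: [-0.0, 0.1, 0.4]
gripper_width: 1.002
```

```bash
python3 look.py cork1 '((5,80,50),(22,220,255),.014,(.461,-.321))'
python3 - <<'E'
from look import *
s=cap('side');save(s,'pics/side1.png');np.savez('side1.npz',**{k:s[k] for k in('image','range_z','intrinsics','k1','E')})
print(circ(s,(100,120,30),(125,255,255),.058,(.5582,-.0734)))
c=dict(np.load('side0.npz'));P=cloud(c)
for n,(u0,u1,v0,v1,a,b) in dict(jar=(374,393,124,152,.05,.08),block=(395,440,142,168,.025,.045),tape=(332,366,145,168,.015,.035)).items():
    q=P[v0:v1,u0:u1].reshape(-1,3);q=q[(q[:,2]>a)&(q[:,2]<b)];print(n,len(q),np.percentile(q,[3,97],axis=0).round(3).tolist())
E
```

```text
[ 0.46311079 -0.31832039  0.20282778] [-9.69746334e-01  2.44114638e-01 -3.02418469e-04] 8.65
(array([319.2, 168.4]), np.int32(1643), (0.46316125988960266, -0.3286590278148651), (0.051471076905727386, 0.052698418498039246), 'enc', ((0.4632360339164734, -0.3286992013454437), 0.02652175910770893), 'cloud z', np.float64(0.0145))
[]
jar 187 [[0.575, -0.472, 0.052], [0.626, -0.421, 0.074]]
block 404 [[0.42, -0.469, 0.026], [0.52, -0.404, 0.038]]
tape 206 [[0.618, -0.356, 0.016], [0.701, -0.272, 0.027]]
```

View pics/cork1.png

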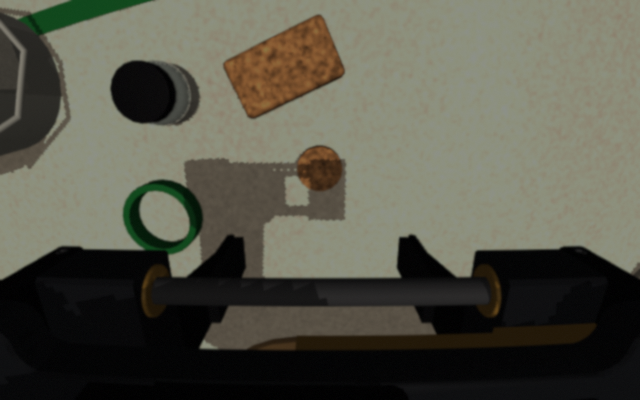

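The wrist view shows the cork spacer at (319,168), clear of the block (285,65), tape (163,215) and jar (150,92). I'm descending on it with a slow finish.

Call:
play_rows(commands=[[[0,-0.0102,-0.04,0,0,0,0],[0,-0.0102,-0.085,0,0,0,0],[0,-0.0102,-0.13,0,0,0,0],[0,-0.0102,-0.165,0,0,0,0],[0,-0.0102,-0.18,0,0,0,0]]])

```text
time_s: 9.2
tcp_pos: [0.4609, -0.3275, 0.0189]
ee_rot: [[-0.244, -0.97, -0.006], [-0.97, 0.244, 0.003], [-0.001, 0.007, -1.0]]
wrist_force: [-0.1, 0.4, 0.1]
gripper_width: 0.999
```

Call:
play_rows(commands=[[[0,0,-0.006,0,0,0,0],[0,0,-0.012,0,0,0,0],[0,0,-0.016,0,0,0,0],[0,0,-0.018,0,0,0,0],[0,0,-0.018,0,0,0,0]]])

```text
time_s: 9.7
tcp_pos: [0.4631, -0.3295, 0.0051]
ee_rot: [[-0.245, -0.969, 0.001], [-0.969, 0.245, -0.0], [0.0, -0.001, -1.0]]
wrist_force: [0.3, 0.2, 0.2]
gripper_width: 0.998
```

Call:
play_rows(commands=[[[0,0,0,0,0,0,1],[0,0,0,0,0,0,1],[0,0,0,0,0,0,1],[0,0,0,0,0,0,1],[0,0,0,0,0,0,1]]])

```text
time_s: 10.2
tcp_pos: [0.4627, -0.3294, 0.0046]
ee_rot: [[-0.246, -0.969, 0.0], [-0.969, 0.246, -0.0], [0.0, -0.0, -1.0]]
wrist_force: [-0.4, 0.3, -0.5]
gripper_width: 0.631
```

Call:
play_rows(commands=[[[0,0,0,0,0,0,1],[0,0,0.02,0,0,0,1],[0,0,0.06,0,0,0,1],[0,0,0.1,0,0,0,1],[0,0,0.14,0,0,0,1]]])

```text
time_s: 10.7
tcp_pos: [0.4623, -0.3292, 0.1459]
ee_rot: [[-0.245, -0.969, -0.001], [-0.969, 0.245, 0.0], [-0.0, 0.001, -1.0]]
wrist_force: [0.2, -0.9, -0.4]
gripper_width: 0.585
```

Call:
play_rows(commands=[[[0.01,0.03,0.03,0,0,0,1],[0.025,0.07,0.06,0,0,0,1],[0.04,0.115,0.06,0,0,0,1],[0.055,0.16,0.06,0,0,0,1],[0.07,0.205,0.06,0,0,0,1]]])

```text
time_s: 11.2
tcp_pos: [0.5328, -0.1226, 0.205]
ee_rot: [[-0.246, -0.969, 0.001], [-0.969, 0.246, 0.0], [-0.0, -0.001, -1.0]]
wrist_force: [1.1, -0.2, 0.4]
gripper_width: 0.587
```

Call:
play_rows(commands=[[[0.015,0.045,0,0,0,0,1],[0.03,0.09,0,0,0,0,1],[0.04,0.12,0,0,0,0,1],[0.045,0.1285,0,0,0,0,1],[0.045,0.1285,0,0,0,0,1]]])

```text
time_s: 11.7
tcp_pos: [0.5779, 0.0052, 0.2041]
ee_rot: [[-0.244, -0.97, -0.001], [-0.97, 0.244, -0.0], [0.0, 0.001, -1.0]]
wrist_force: [0.6, -0.6, -0.6]
gripper_width: 0.586
```

Call:
play_rows(commands=[[[0,0,0,0,0,0,1],[0,0,0,0,0,0,1],[0,0,0,0,0,0,1]]])

```text
time_s: 12.0
tcp_pos: [0.5773, 0.0028, 0.2047]
ee_rot: [[-0.247, -0.969, -0.0], [-0.969, 0.247, -0.0], [0.0, 0.0, -1.0]]
wrist_force: [-0.4, -0.0, -0.6]
gripper_width: 0.588
```

```bash
python3 look.py cork2 '((100,120,20),(125,255,255),.058,(.558,-.0735))'
cat > posts.py <<'E'
from held import *
def posts(c):
    P=cloud(c);hsv=cv2.cvtColor(c['image'],cv2.COLOR_RGB2HSV);m=cv2.inRange(hsv,(45,80,20),(90,255,255))>0
    q=P[m&(P[...,2]>.07)&(P[...,2]<.1)];l=cv2.kmeans(q[:,:2].astype(np.float32),4,None,(3,50,1e-5),5,0);print(len(q),l[2].round(4).tolist(),'pocket',l[2].mean(0))
def heldz(c,lo,hi):
    P=cloud(c);hsv=cv2.cvtColor(c['image'],cv2.COLOR_RGB2HSV);m=cv2.inRange(hsv,lo,hi);m[:190]=0;m[270:]=0;m[:,:230]=0;m[:,410:]=0
    z=P[m>0][:,2];z=z[z>.15];z=np.median(z);print('held z',z,len(m[m>0]));
    for d in(-.002,0,.002):print(held(c,lo,hi,z+d))
E
python3 - <<'E'
from posts import *
c=dict(np.load('cork2.npz'));posts(c);heldz(c,(5,80,40),(22,220,255))
E
```

```text
[0.57738617 0.00299547 0.20471394] [-9.68996831e-01  2.47073140e-01 -7.50768570e-05] 12.05
(array([318.5, 107.4]), np.int32(2247), (0.5610892176628113, -0.07226303219795227), (0.04989586025476456, 0.04996930807828903), 'enc', ((0.561022937297821, -0.07196573168039322), 0.025514373555779457), 'cloud z', np.float64(0.0585))
205 [[0.5461999773979187, -0.04670000076293945], [0.5748000144958496, -0.10130000114440918], [0.5853000283241272, -0.05530000105500221], [0.5360000133514404, -0.09300000220537186]] pocket [ 0.5605977  -0.07406734]
held z 0.21449030138380268 8710
(array([ 0.5724091 , -0.02204042,  0.04742541]), np.float64(0.0002406283390982769))
(array([ 0.57222159, -0.02271792,  0.04681277]), np.float64(0.00023748925443300983))
(array([ 0.57203408, -0.02339541,  0.04620014]), np.float64(0.00023435166005001534))
```

View pics/cork2.png

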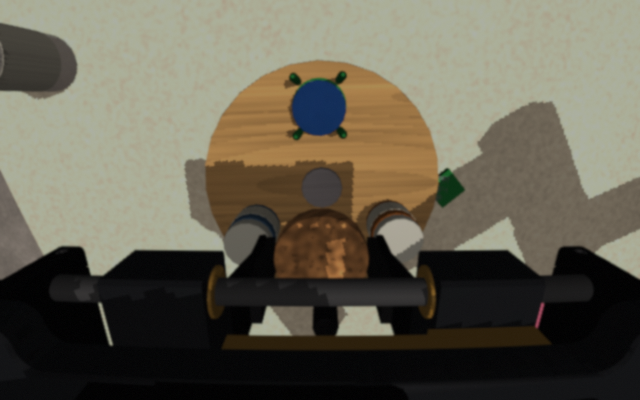

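The tin stands flat in the pocket at (318,107), top z 0.0585, and the cork is held at (321,255). The table has turned by about 1.5°. I'll measure the held cork with a depth mask.

```bash
cat > hd.py <<'E'
from held import *
def heldd(c,vmax=265,R=.026):
    P=cloud(c);m=((P[...,2]>.19)&(P[...,2]<.235)).astype(np.uint8);m[:190]=0;m[270:]=0
    sat=cv2.cvtColor(c['image'],cv2.COLOR_RGB2HSV);m[(sat[...,1]<80)|(sat[...,2]<35)]=0;m[:,:255]=0;m[:,390:]=0
    z=np.percentile(P[m>0][:,2],[10,50,90]);ct=max(cv2.findContours(m,0,1)[0],key=cv2.contourArea)[:,0];h=cv2.convexHull(ct)[:,0];h=h[h[:,1]<vmax]
    q=plane(c,h,z[1])[:,:2];f=least_squares(lambda p:np.hypot(*(q-p[:2]).T)-p[2],[*q.mean(0),R],loss='soft_l1',f_scale=.0007)
    g=least_squares(lambda p:np.hypot(*(q-p[:2]).T)-R,q.mean(0),loss='soft_l1',f_scale=.0007)
    print('z',z,'free',f.x,'fixR',g.x,abs(g.fun).max(),h[:,1].min(),h[:,0].min(),h[:,0].max())
if __name__=='__main__':
    for a in sys.argv[1:]:heldd(dict(np.load(a+'.npz')))
E
python3 hd.py tin3 cork2
```

```text
z [0.21952895 0.2205418  0.2214366 ] free [0.5789129  0.00577508 0.02531798] fixR [0.57907103 0.00659745] 0.001027557327745645 221 273 368
z [0.21169112 0.21447561 0.21529854] free [ 0.57709831 -0.00058515  0.02511589] fixR [5.77211759e-01 5.41520057e-04] 0.0010890297981017878 209 273 368
```

Call:
play_rows(commands=[[[-0.008,-0.037,0,0,0,0,1],[-0.0166,-0.0738,0,0,0,0,1],[-0.0166,-0.0738,-0.04,0,0,0,1],[-0.0166,-0.0738,-0.08,0,0,0,1],[-0.0166,-0.0738,-0.095,0,0,0,1]]])

```text
time_s: 12.55
tcp_pos: [0.558, -0.0709, 0.1059]
ee_rot: [[-0.248, -0.969, -0.007], [-0.969, 0.248, 0.0], [0.002, 0.006, -1.0]]
wrist_force: [-0.7, 0.1, -0.8]
gripper_width: 0.586
```

Call:
play_rows(commands=[[[0,0,0,0,0,0,1],[0,0,0,0,0,0,1],[0,0,0,0,0,0,1]]])

```text
time_s: 12.85
tcp_pos: [0.5623, -0.0697, 0.1113]
ee_rot: [[-0.245, -0.969, 0.003], [-0.969, 0.245, 0.0], [-0.001, -0.003, -1.0]]
wrist_force: [0.4, -0.1, 0.5]
gripper_width: 0.586
```

Call:
play_rows(commands=[[[0,0,-0.008,0,0,0,1],[0,0,-0.016,0,0,0,1],[0,0,-0.024,0,0,0,1],[0,0,-0.03,0,0,0,1],[0,0,-0.034,0,0,0,1]]])

```text
time_s: 13.35
tcp_pos: [0.5602, -0.0709, 0.0746]
ee_rot: [[-0.245, -0.969, -0.003], [-0.969, 0.245, -0.002], [0.003, 0.002, -1.0]]
wrist_force: [-0.9, -5.7, 2.5]
gripper_width: 0.588
```

Call:
play_rows(commands=[[[0,0,-0.002,0,0,0,1],[0,0,-0.004,0,0,0,1],[0,0,-0.006,0,0,0,1]]])

```text
time_s: 13.65
tcp_pos: [0.5602, -0.0711, 0.0696]
ee_rot: [[-0.245, -0.969, -0.002], [-0.969, 0.245, -0.002], [0.003, 0.002, -1.0]]
wrist_force: [-1.5, -5.8, 3.0]
gripper_width: 0.584
```

Call:
play_rows(commands=[[[0,-0.0015,0,0,0,0,1],[0,-0.0015,-0.002,0,0,0,1],[0,-0.0015,-0.004,0,0,0,1],[0,-0.0015,-0.005,0,0,0,1]]])

```text
time_s: 14.05
tcp_pos: [0.5605, -0.0714, 0.0642]
ee_rot: [[-0.245, -0.969, -0.002], [-0.969, 0.245, -0.0], [0.001, 0.001, -1.0]]
wrist_force: [-2.5, -2.5, 2.2]
gripper_width: 0.587
```

Call:
play_rows(commands=[[[0,0,-0.001,0,0,0,1],[0,0,-0.002,0,0,0,1]]])

```text
time_s: 14.25
tcp_pos: [0.5609, -0.0714, 0.0626]
ee_rot: [[-0.245, -0.969, -0.0], [-0.969, 0.245, -0.0], [0.0, 0.0, -1.0]]
wrist_force: [-2.7, -3.0, 5.1]
gripper_width: 0.587
```

Call:
play_rows(commands=[[[0,0,-0.001,0,0,0,1],[0,0,-0.002,0,0,0,1]]])

```text
time_s: 14.45
tcp_pos: [0.5619, -0.0715, 0.0624]
ee_rot: [[-0.244, -0.97, 0.002], [-0.97, 0.244, -0.001], [0.001, -0.002, -1.0]]
wrist_force: [-3.9, -4.0, 14.9]
gripper_width: 0.589
```

Call:
play_rows(commands=[[[0,0,0.002,0,0,0,0.3],[0,0,0.002,0,0,0,0],[0,0,0.002,0,0,0,0],[0,0,0.002,0,0,0,0],[0,0,0.002,0,0,0,0]]])

```text
time_s: 14.95
tcp_pos: [0.5612, -0.0709, 0.0623]
ee_rot: [[-0.245, -0.969, -0.0], [-0.969, 0.245, 0.0], [-0.0, 0.0, -1.0]]
wrist_force: [0.6, -0.7, -0.6]
gripper_width: 0.944
```

Call:
play_rows(commands=[[[0,0,0.01,0,0,0,0],[0,0,0.03,0,0,0,0],[0,0,0.07,0,0,0,0],[0,0,0.12,0,0,0,0],[0,0,0.145,0,0,0,0]]])

```text
time_s: 15.45
tcp_pos: [0.563, -0.0713, 0.2131]
ee_rot: [[-0.245, -0.97, 0.008], [-0.97, 0.245, -0.0], [-0.002, -0.008, -1.0]]
wrist_force: [0.8, -0.4, -0.3]
gripper_width: 1.0
```

Call:
play_rows(commands=[[[-0.013,0.045,0,0,0,0,0],[-0.027,0.09,0,0,0,0,0],[-0.04,0.135,0,0,0,0,0],[-0.054,0.18,0,0,0,0,0],[-0.067,0.225,0,0,0,0,0]]])

```text
time_s: 15.95
tcp_pos: [0.4933, 0.1554, 0.2086]
ee_rot: [[-0.246, -0.969, 0.001], [-0.969, 0.246, 0.001], [-0.001, -0.001, -1.0]]
wrist_force: [1.1, 0.4, 0.2]
gripper_width: 0.999
```

Call:
play_rows(commands=[[[-0.013,0.045,0,0,0,0,0],[-0.027,0.09,0,0,0,0,0],[-0.038,0.125,0,0,0,0,0],[-0.042,0.14,0,0,0,0,0],[-0.042,0.14,0,0,0,0,0]]])

```text
time_s: 16.45
tcp_pos: [0.4517, 0.2955, 0.2079]
ee_rot: [[-0.243, -0.97, 0.001], [-0.97, 0.243, 0.001], [-0.001, -0.0, -1.0]]
wrist_force: [0.2, -0.1, -0.2]
gripper_width: 1.0
```

Call:
play_rows(commands=[[[0,0,0,0,0,0,0],[0,0,0,0,0,0,0],[0,0,0,0,0,0,0]]])

```text
time_s: 16.75
tcp_pos: [0.4525, 0.2926, 0.2077]
ee_rot: [[-0.247, -0.969, 0.0], [-0.969, 0.247, -0.0], [0.0, -0.0, -1.0]]
wrist_force: [-0.1, -0.5, -0.2]
gripper_width: 0.999
```

```bash
python3 look.py lid1 '((3,150,60),(18,255,255),.014,(.451,.294))'
python3 - <<'E'
from h import *
s=cap('scene');a=s['image'][170:260,280:400];s2=cap('side');b=s2['image'][170:260,260:380]
cv2.imwrite('pics/mid.png',cv2.resize(np.hstack([a,b]),None,fx=3.3,fy=3.3,interpolation=2)[:,:,::-1])
P=cloud(s2);q=P[180:230,310:365].reshape(-1,3);q=q[(np.hypot(q[:,0]-.561,q[:,1]+.0735)<.022)&(q[:,2]>.062)&(q[:,2]<.085)];print('spacer top',len(q),np.median(q,0),q[:,2].std())
E
```

```text
[0.45247083 0.29270903 0.20767935] [-9.68961493e-01  2.47211700e-01 -1.81114650e-05] 16.8
(array([322.1, 175.6]), np.int32(1472), (0.45180264115333557, 0.29239794611930847), (0.04971228167414665, 0.050975337624549866), 'enc', ((0.4517779052257538, 0.29231971502304077), 0.025603802874684334), 'cloud z', np.float64(0.0145))
spacer top 0 [nan nan nan] nan
  return _methods._mean(a, axis=axis, dtype=dtype,
  ret = um.true_divide(
  ret = _var(a, axis=axis, dtype=dtype, out=out, ddof=ddof,
  arrmean = um.true_divide(arrmean, div, out=arrmean,
  ret = ret.dtype.type(ret / rcount)
```

View pics/mid.png

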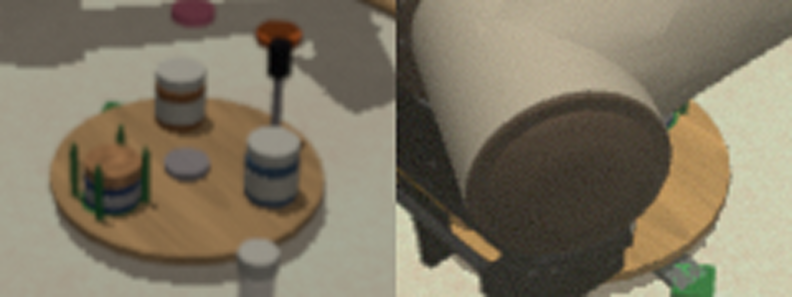

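The scene view shows the cork lying flat on the tin inside the posts at (112,165) in the crop. The orange disc is at (322,176) in the wrist view, top at 0.0145 m, and it is clear of the pink and yellow ones. Grasping it now.

Call:
play_rows(commands=[[[-0.0007,-0.0015,-0.04,0,0,0,0],[-0.0007,-0.0015,-0.085,0,0,0,0],[-0.0007,-0.0015,-0.13,0,0,0,0],[-0.0007,-0.0015,-0.168,0,0,0,0],[-0.0007,-0.0015,-0.184,0,0,0,0]]])

```text
time_s: 17.4
tcp_pos: [0.4498, 0.2901, 0.0199]
ee_rot: [[-0.247, -0.969, -0.005], [-0.969, 0.247, -0.005], [0.006, 0.003, -1.0]]
wrist_force: [0.5, -0.5, 0.5]
gripper_width: 1.002
```

Call:
play_rows(commands=[[[0,0,-0.006,0,0,0,0],[0,0,-0.012,0,0,0,0],[0,0,-0.016,0,0,0,0],[0,0,-0.019,0,0,0,0],[0,0,-0.019,0,0,0,0]]])

```text
time_s: 17.9
tcp_pos: [0.4516, 0.2925, 0.005]
ee_rot: [[-0.246, -0.969, 0.001], [-0.969, 0.246, 0.001], [-0.001, -0.0, -1.0]]
wrist_force: [-0.4, -0.3, -0.2]
gripper_width: 1.001
```

Call:
play_rows(commands=[[[0,0,0,0,0,0,1],[0,0,0,0,0,0,1],[0,0,0,0,0,0,1],[0,0,0,0,0,0,1],[0,0,0,0,0,0,1]]])

```text
time_s: 18.4
tcp_pos: [0.4514, 0.2924, 0.0047]
ee_rot: [[-0.245, -0.969, 0.0], [-0.969, 0.245, 0.0], [-0.0, -0.0, -1.0]]
wrist_force: [-0.1, -0.1, 0.5]
gripper_width: 0.633
```

Call:
play_rows(commands=[[[0,0,0,0,0,0,1],[0,0,0.02,0,0,0,1],[0,0,0.06,0,0,0,1],[0,0,0.1,0,0,0,1],[0,0,0.14,0,0,0,1]]])

```text
time_s: 18.9
tcp_pos: [0.451, 0.292, 0.1458]
ee_rot: [[-0.245, -0.969, -0.001], [-0.969, 0.245, -0.001], [0.001, 0.0, -1.0]]
wrist_force: [0.9, 1.7, -1.3]
gripper_width: 0.59
```

Call:
play_rows(commands=[[[0.01,-0.02,0.03,0,0,0,1],[0.028,-0.06,0.06,0,0,0,1],[0.046,-0.102,0.06,0,0,0,1],[0.064,-0.144,0.06,0,0,0,1],[0.082,-0.186,0.06,0,0,0,1]]])

```text
time_s: 19.4
tcp_pos: [0.5336, 0.1047, 0.2049]
ee_rot: [[-0.245, -0.97, 0.0], [-0.97, 0.245, 0.001], [-0.001, -0.0, -1.0]]
wrist_force: [1.2, 1.0, -0.6]
gripper_width: 0.586
```

Call:
play_rows(commands=[[[0.018,-0.04,0,0,0,0,1],[0.034,-0.078,0,0,0,0,1],[0.042,-0.096,0,0,0,0,1],[0.045,-0.102,0,0,0,0,1],[0.045,-0.102,0,0,0,0,1]]])

```text
time_s: 19.9
tcp_pos: [0.5783, 0.0037, 0.2041]
ee_rot: [[-0.247, -0.969, -0.001], [-0.969, 0.247, 0.0], [0.0, 0.001, -1.0]]
wrist_force: [0.7, 0.2, -0.2]
gripper_width: 0.584
```

Call:
play_rows(commands=[[[0,0,0,0,0,0,1],[0,0,0,0,0,0,1],[0,0,0,0,0,0,1]]])

```text
time_s: 20.2
tcp_pos: [0.5781, 0.0054, 0.2047]
ee_rot: [[-0.244, -0.97, 0.0], [-0.97, 0.244, 0.0], [-0.0, -0.0, -1.0]]
wrist_force: [-0.2, -0.1, -0.3]
gripper_width: 0.591
```

```bash
python3 look.py lid2 '((5,80,50),(22,255,255),.072,(.561,-.0735),.02)'; python3 hd.py lid2
python3 - <<'E'
from posts import *
c=dict(np.load('lid2.npz'));posts(c);P=cloud(c)
m=(P[...,2]>.064)&(P[...,2]<.08)&(np.hypot(P[...,0]-.561,P[...,1]+.0735)<.04)
hsv=cv2.cvtColor(c['image'],cv2.COLOR_RGB2HSV);m&=hsv[...,0]<30
print('spacer',m.sum(),np.median(P[m],0),P[m][:,2].std(),cv2.minEnclosingCircle(P[m][:,:2].astype(np.float32)))
# orange held
for z in(.2125,.2145,.2165):print(held(c,(0,170,30),(18,255,255),z))
E
```

```text
[0.57818532 0.00523229 0.20472608] [-9.69758662e-01  2.44065792e-01 -1.64542579e-04] 20.25
z [0.21203865 0.21445704 0.21525971] free [0.57790003 0.00199457 0.02525779] fixR [0.57792247 0.00284101] 0.0009572138988961885 208 273 368
195 [[0.546999990940094, -0.04699999839067459], [0.5766000151634216, -0.10140000283718109], [0.5863999724388123, -0.05490000173449516], [0.5376999974250793, -0.0934000015258789]] pocket [ 0.5619166 -0.0741727]
spacer 2598 [ 0.56256748 -0.07144196  0.07241764] 0.000839547718426158 ((0.5624643564224243, -0.07676314562559128), 0.03319608047604561)
(array([0.57815605, 0.00336379, 0.02594573]), np.float64(0.0010718580124177736))
(array([0.57790778, 0.00239153, 0.02561171]), np.float64(0.0010557209905559944))
(array([0.57765951, 0.00141921, 0.02527767]), np.float64(0.0010396474694743738))
```

View pics/lid2.png

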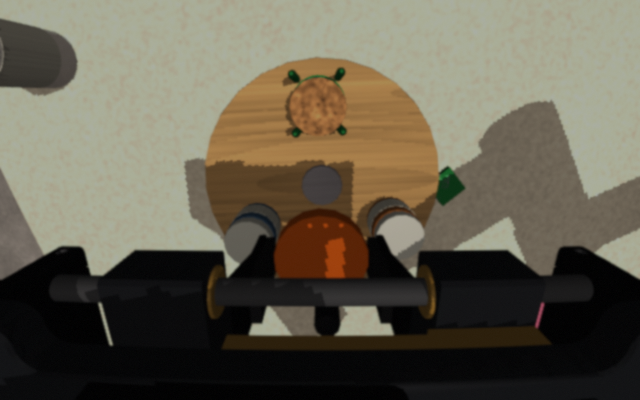

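The cork lies flat at (318,106), top 0.072, and the lid is held at (321,255). Placing the lid.

Call:
play_rows(commands=[[[-0.008,-0.039,0,0,0,0,1],[-0.016,-0.078,0,0,0,0,1],[-0.016,-0.078,-0.04,0,0,0,1],[-0.016,-0.078,-0.075,0,0,0,1],[-0.016,-0.078,-0.09,0,0,0,1]]])

```text
time_s: 20.75
tcp_pos: [0.56, -0.0737, 0.1114]
ee_rot: [[-0.246, -0.969, -0.005], [-0.969, 0.246, 0.0], [0.001, 0.005, -1.0]]
wrist_force: [0.1, -0.1, 0.3]
gripper_width: 0.588
```

Call:
play_rows(commands=[[[0,0,0,0,0,0,1],[0,0,0,0,0,0,1],[0,0,0,0,0,0,1]]])

```text
time_s: 21.05
tcp_pos: [0.5636, -0.0733, 0.1162]
ee_rot: [[-0.245, -0.97, 0.003], [-0.97, 0.245, 0.0], [-0.001, -0.003, -1.0]]
wrist_force: [0.2, 0.2, -0.7]
gripper_width: 0.584
```

Call:
play_rows(commands=[[[0,0,-0.006,0,0,0,1],[0,0,-0.012,0,0,0,1],[0,0,-0.018,0,0,0,1],[0,0,-0.024,0,0,0,1],[0,0,-0.028,0,0,0,1]]])

```text
time_s: 21.55
tcp_pos: [0.562, -0.0737, 0.0857]
ee_rot: [[-0.246, -0.969, -0.001], [-0.969, 0.246, -0.0], [0.0, 0.001, -1.0]]
wrist_force: [0.3, 0.2, 0.6]
gripper_width: 0.589
```

Clean entry with no side force.

Call:
play_rows(commands=[[[0,0,-0.003,0,0,0,1],[0,0,-0.006,0,0,0,1],[0,0,-0.008,0,0,0,1],[0,0,-0.009,0,0,0,1]]])

```text
time_s: 21.95
tcp_pos: [0.5624, -0.0737, 0.0774]
ee_rot: [[-0.246, -0.969, -0.0], [-0.969, 0.246, -0.0], [0.0, 0.0, -1.0]]
wrist_force: [0.8, -0.4, -0.0]
gripper_width: 0.589
```

Call:
play_rows(commands=[[[0,0,-0.001,0,0,0,1],[0,0,-0.0015,0,0,0,1]]])

```text
time_s: 22.15
tcp_pos: [0.5625, -0.0737, 0.0766]
ee_rot: [[-0.245, -0.969, 0.0], [-0.969, 0.245, -0.0], [0.0, -0.0, -1.0]]
wrist_force: [-1.3, 1.1, 4.5]
gripper_width: 0.586
```

Call:
play_rows(commands=[[[0,0,0.001,0,0,0,0.3],[0,0,0.001,0,0,0,0],[0,0,0.001,0,0,0,0],[0,0,0.001,0,0,0,0],[0,0,0.001,0,0,0,0]]])

```text
time_s: 22.65
tcp_pos: [0.5624, -0.0737, 0.077]
ee_rot: [[-0.246, -0.969, 0.0], [-0.969, 0.246, 0.0], [-0.0, -0.0, -1.0]]
wrist_force: [0.0, 0.5, 0.7]
gripper_width: 0.944
```

Call:
play_rows(commands=[[[0,0,0.01,0,0,0,0],[0,0,0.03,0,0,0,0],[0,0,0.07,0,0,0,0],[0,0,0.12,0,0,0,0],[0,0,0.17,0,0,0,0]]])

```text
time_s: 23.15
tcp_pos: [0.5619, -0.0738, 0.2495]
ee_rot: [[-0.245, -0.969, -0.0], [-0.969, 0.245, -0.0], [0.0, -0.0, -1.0]]
wrist_force: [1.5, 0.3, -0.2]
gripper_width: 1.002
```

Call:
play_rows(commands=[[[0.006,0.048,0,0,0,0,0],[0.014,0.096,0,0,0,0,0],[0.022,0.144,0,0,0,0,0],[0.03,0.192,0,0,0,0,0],[0.038,0.22,0,0,0,0,0]]])

```text
time_s: 23.65
tcp_pos: [0.6004, 0.1495, 0.248]
ee_rot: [[-0.243, -0.97, 0.001], [-0.97, 0.243, 0.001], [-0.001, -0.001, -1.0]]
wrist_force: [-0.2, -0.9, -0.5]
gripper_width: 0.998
```

Call:
play_rows(commands=[[[0,0.018,0,0,0,0,0],[0,0.018,0,0,0,0,0],[0,0.018,0,0,0,0,0],[0,0.018,0,0,0,0,0],[0,0.018,0,0,0,0,0]]])

```text
time_s: 24.15
tcp_pos: [0.6003, 0.163, 0.2475]
ee_rot: [[-0.247, -0.969, 0.0], [-0.969, 0.247, 0.0], [-0.0, -0.0, -1.0]]
wrist_force: [-0.7, -0.6, -0.5]
gripper_width: 0.999
```

```bash
python3 look.py kn1 '((0,170,30),(18,255,255),.086,(.562,-.074))'
python3 - <<'E'
from posts import *
c=dict(np.load('kn1.npz'));P=cloud(c);posts(c)
m=(P[...,2]>.12)&(P[...,2]<.145)&(np.hypot(P[...,0]-.602,P[...,1]-.112)<.04)
print('knob',m.sum(),np.median(P[m],0),cv2.minEnclosingCircle(P[m][:,:2].astype(np.float32)))
E
```

```text
[0.60031804 0.16312961 0.24741973] [-9.69038849e-01  2.46908213e-01 -2.08556381e-04] 24.2Traceback (most recent call last):
  File "<stdin>", line 2, in <module>
  File "posts.py", line 4, in posts
    q=P[m&(P[...,2]>.07)&(P[...,2]<.1)];l=cv2.kmeans(q[:,:2].astype(np.float32),4,None,(3,50,1e-5),5,0);print(len(q),l[2].round(4).tolist(),'pocket',l[2].mean(0))
                                          ~~~~~~~~~~^^^^^^^^^^^^^^^^^^^^^^^^^^^^^^^^^^^^^^^^^^^^^^^^^^^
cv2.error: OpenCV(4.12.0) /io/opencv/modules/core/src/kmeans.cpp:243: error: (-2:Unspecified error) in function 'double cv::kmeans(cv::InputArray, int, cv::InputOutputArray, cv::TermCriteria, int, int, cv::OutputArray)'
> There can't be more clusters than elements (expected: 'N >= K'), where
>     'N' is 0
> must be greater than or equal to
>     'K' is 4
```

View pics/kn1.png

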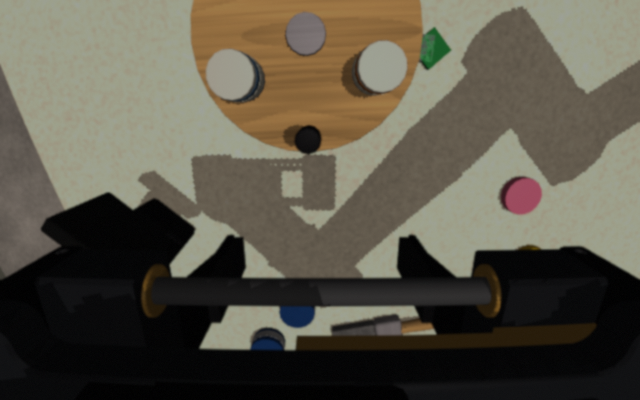

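The wrist view shows the knob at (308,139) and the pointer at (433,48). I'll compute both, and check the stack from the scene camera.

Run:
```python
from h import *
c=dict(np.load('kn1.npz'));P=cloud(c);hsv=cv2.cvtColor(c['image'],cv2.COLOR_RGB2HSV)
m=(hsv[...,2]<35).astype(np.uint8);m[:120]=0;m[158:]=0;m[:,:290]=0;m[:,328:]=0
v,u=np.nonzero(m);print('knob px',u.mean(),v.mean(),len(u),np.median(P[m>0],0),plane(c,(u.mean(),v.mean()),.135))
ct=max(cv2.findContours(m,0,1)[0],key=cv2.contourArea);q=plane(c,ct[:,0],.135);print(cv2.minEnclosingCircle(q[:,:2].astype(np.float32)))
m=cv2.inRange(hsv,(45,70,20),(90,255,255));k=np.zeros_like(m);k[20:80,405:470]=m[20:80,405:470]
ct=max(cv2.findContours(k,0,1)[0],key=cv2.contourArea);print(cv2.contourArea(ct),cv2.minAreaRect(plane(c,ct[:,0],.008)[:,:2].astype(np.float32)),plane(c,cv2.approxPolyDP(ct,3,True)[:,0],.008).round(4).tolist())
w=cv2.inRange(hsv,(5,70,60),(25,255,255));w[158:]=0
ct=max(cv2.findContours(w,0,1)[0],key=cv2.contourArea)[:,0];h=cv2.convexHull(ct)[:,0];h=h[(h[:,1]>3)&((h[:,0]<285)|(h[:,0]>330))]
q=plane(c,h,.03)[:,:2]
from scipy.optimize import least_squares
for R in(.13,):
    f=least_squares(lambda p:np.hypot(*(q-p).T)-R,(.58,.01),loss='soft_l1',f_scale=.002);print('axis',f.x,abs(f.fun).max(),len(q))
s=cap('scene');P=cloud(s);hs=cv2.cvtColor(s['image'],cv2.COLOR_RGB2HSV)
d=np.hypot(P[...,0]-.562,P[...,1]+.074)
for n,a in dict(orange=cv2.inRange(hs,(0,190,30),(14,255,255))>0).items():
    m=a&(d<.035)&(P[...,2]>.07);print(n,m.sum(),np.median(P[m],0),np.percentile(P[m][:,2],[5,95]))
```

```text
knob px 307.4732824427481 139.13358778625954 524 [0.59933431 0.11035236 0.13524986] [[0.59955265 0.11057884 0.135     ]]
((0.5995050668716431, 0.1105823889374733), 0.011488551273941994)
679.5 ((0.4390070140361786, 0.05399073660373688), (0.035460907965898514, 0.03363103047013283), 27.64457893371582) [[0.4302, 0.0328, 0.008], [0.4459, 0.0393, 0.008], [0.4443, 0.0511, 0.008], [0.4535, 0.0616, 0.008], [0.4472, 0.0747, 0.008], [0.4166, 0.0609, 0.008]]
axis [0.57886418 0.00816284] 0.0013718712444997783 31
orange 156 [ 0.56729848 -0.0774554   0.08530149] [0.07955382 0.0882217 ]
```

Knob at (0.5995, 0.1106), angle 78.5°. The pointer lies at 162.3° about the axis (0.579, 0.0088), so the knob has to reach −17.7°. The orange disc's top is at 0.086. Gripping the knob.

Call:
play_rows(commands=[[[-0.0008,-0.025,-0.01,0,0,0,0],[-0.0008,-0.0525,-0.03,0,0,0,0],[-0.0008,-0.0525,-0.07,0,0,0,0],[-0.0008,-0.0525,-0.11,0,0,0,0],[-0.0008,-0.0525,-0.13,0,0,0,0]]])

```text
time_s: 24.75
tcp_pos: [0.5975, 0.1102, 0.1136]
ee_rot: [[-0.248, -0.969, -0.005], [-0.969, 0.248, -0.001], [0.003, 0.005, -1.0]]
wrist_force: [-0.9, -0.5, 0.7]
gripper_width: 1.002
```

Call:
play_rows(commands=[[[0,0,-0.006,0,0,0,0],[0,0,-0.012,0,0,0,0],[0,0,-0.016,0,0,0,0],[0,0,-0.016,0,0,0,0]]])

```text
time_s: 25.15
tcp_pos: [0.6, 0.112, 0.1018]
ee_rot: [[-0.245, -0.969, 0.001], [-0.969, 0.245, 0.001], [-0.001, -0.001, -1.0]]
wrist_force: [0.2, -1.0, -0.2]
gripper_width: 1.001
```

Call:
play_rows(commands=[[[0,0,0,0,0,0,1],[0,0,0,0,0,0,1],[0,0,0,0,0,0,1],[0,0,0,0,0,0,1],[0,0,0,0,0,0,1]]])

```text
time_s: 25.65
tcp_pos: [0.5996, 0.1119, 0.1012]
ee_rot: [[-0.245, -0.969, 0.0], [-0.969, 0.245, 0.0], [-0.0, -0.0, -1.0]]
wrist_force: [0.1, -0.1, -0.4]
gripper_width: 0.628
```

Call:
play_rows(commands=[[[0,0,0,0,0,0,1],[0,0,0,0,0,0,1],[0,0,0,0,0,0,1],[0,0,0,0,0,0,1],[0,0,0,0,0,0,1]]])

```text
time_s: 26.15
tcp_pos: [0.5995, 0.1118, 0.101]
ee_rot: [[-0.245, -0.969, -0.0], [-0.969, 0.245, -0.0], [0.0, 0.0, -1.0]]
wrist_force: [-0.2, 1.5, 0.3]
gripper_width: 0.266
```

Run:
```python
from h import *
s=r.sense();p=s['tcp_pos'][:2];print(p,s['gripper_width'],s['wrist_force'])
A=np.array([.579,.0088]);d=p-A;R=np.hypot(*d);print(R,np.degrees(np.arctan2(d[1],d[0])))
t0=np.arctan2(d[1],d[0]);t=np.linspace(t0,np.radians(-17.7),26)[1:]
q=A+R*np.c_[np.cos(t),np.sin(t)]
prev=p
for i in range(0,25,5):print((q[i:i+5]-prev).round(4).tolist());prev=q[i+4]
```

```text
[0.59952087 0.11183461] 0.2660022001716256 [-0.17081356  1.51137977  0.25452096]
0.10505825256185967 78.73608884790178
[[0.0069, -0.0016], [0.0136, -0.0037], [0.0203, -0.0062], [0.0267, -0.0092], [0.0329, -0.0126]]
[[0.006, -0.0038], [0.0117, -0.008], [0.0171, -0.0126], [0.0221, -0.0175], [0.0269, -0.0227]]
[[0.0044, -0.0056], [0.0084, -0.0114], [0.012, -0.0175], [0.0151, -0.0238], [0.0179, -0.0303]]
[[0.0023, -0.0067], [0.0041, -0.0135], [0.0055, -0.0205], [0.0064, -0.0275], [0.0069, -0.0345]]
[[-0.0, -0.0071], [-0.0006, -0.0141], [-0.0016, -0.0211], [-0.003, -0.028], [-0.0049, -0.0349]]
```

Call:
play_rows(commands=[[[0.003,-0.0006,0,0,0,0,1],[0.008,-0.002,0,0,0,0,1],[0.0136,-0.0037,0,0,0,0,1],[0.0203,-0.0062,0,0,0,0,1],[0.0267,-0.0092,0,0,0,0,1]]])

```text
time_s: 26.65
tcp_pos: [0.6268, 0.1022, 0.101]
ee_rot: [[-0.246, -0.969, -0.0], [-0.969, 0.246, -0.0], [0.0, 0.0, -1.0]]
wrist_force: [-1.5, -0.4, 1.9]
gripper_width: 0.27
```

Call:
play_rows(commands=[[[0.0062,-0.0034,0,0,0,0,1],[0.0122,-0.0072,0,0,0,0,1],[0.0179,-0.0114,0,0,0,0,1],[0.0233,-0.016,0,0,0,0,1],[0.0283,-0.0209,0,0,0,0,1]]])

```text
time_s: 27.15
tcp_pos: [0.6547, 0.0811, 0.101]
ee_rot: [[-0.246, -0.969, -0.001], [-0.969, 0.246, -0.0], [0.0, 0.001, -1.0]]
wrist_force: [-1.8, -1.6, 2.5]
gripper_width: 0.268
```

Call:
play_rows(commands=[[[0.0048,-0.0052,0,0,0,0,1],[0.0092,-0.0108,0,0,0,0,1],[0.0132,-0.0166,0,0,0,0,1],[0.0168,-0.0227,0,0,0,0,1],[0.0199,-0.029,0,0,0,0,1]]])

```text
time_s: 27.65
tcp_pos: [0.6742, 0.0521, 0.101]
ee_rot: [[-0.246, -0.969, -0.001], [-0.969, 0.246, -0.0], [0.001, 0.001, -1.0]]
wrist_force: [-5.2, -1.4, 3.7]
gripper_width: 0.261
```

Run:
```python
from h import *
s=r.sense();p=s['tcp_pos'][:2];print(p,s['wrist_force'])
A=np.array([.579,.0088]);d=p-A;R=.1045;t0=np.arctan2(d[1],d[0]);print(np.hypot(*d),np.degrees(t0));t=np.linspace(t0,np.radians(-17.7),13)[1:]
q=A+R*np.c_[np.cos(t),np.sin(t)];prev=p
for i in range(0,12,4):print((q[i:i+4]-prev).round(4).tolist());prev=q[i+3]
```

```text
[0.67422717 0.05205353] [-5.18234022 -1.41269247  3.73171545]
0.10459006628447301 24.42822328098002
[[0.0024, -0.0059], [0.0045, -0.012], [0.0062, -0.0182], [0.0076, -0.0244]]
[[0.001, -0.0063], [0.0015, -0.0127], [0.0017, -0.0191], [0.0015, -0.0255]]
[[-0.0006, -0.0064], [-0.0016, -0.0127], [-0.003, -0.0189], [-0.0047, -0.0251]]
```

Call:
play_rows(commands=[[[0.0022,-0.0059,0,0,0,0,1],[0.0042,-0.012,0,0,0,0,1],[0.0058,-0.0182,0,0,0,0,1],[0.0071,-0.0244,0,0,0,0,1]]])

```text
time_s: 28.05
tcp_pos: [0.6817, 0.0281, 0.101]
ee_rot: [[-0.245, -0.969, 0.0], [-0.969, 0.245, 0.0], [-0.0, -0.0, -1.0]]
wrist_force: [-4.2, 1.0, 2.8]
gripper_width: 0.266
```

Call:
play_rows(commands=[[[0.0009,-0.0063,0,0,0,0,1],[0.0014,-0.0127,0,0,0,0,1],[0.0016,-0.0191,0,0,0,0,1],[0.0014,-0.0255,0,0,0,0,1]]])

```text
time_s: 28.45
tcp_pos: [0.6832, 0.0025, 0.101]
ee_rot: [[-0.245, -0.969, 0.001], [-0.969, 0.245, 0.0], [-0.0, -0.001, -1.0]]
wrist_force: [-3.6, 2.2, 1.0]
gripper_width: 0.271
```

Call:
play_rows(commands=[[[-0.0006,-0.0064,0,0,0,0,1],[-0.0016,-0.0127,0,0,0,0,1],[-0.003,-0.0189,0,0,0,0,1],[-0.0042,-0.0235,0,0,0,0,1],[-0.0047,-0.0251,0,0,0,0,1]]])

```text
time_s: 28.95
tcp_pos: [0.6785, -0.0228, 0.101]
ee_rot: [[-0.246, -0.969, 0.001], [-0.969, 0.246, 0.0], [-0.0, -0.001, -1.0]]
wrist_force: [-1.4, 2.0, -0.0]
gripper_width: 0.265
```

Call:
play_rows(commands=[[[0,0,0,0,0,0,1],[0,0,0,0,0,0,1],[0,0,0,0,0,0,1]]])

```text
time_s: 29.25
tcp_pos: [0.6786, -0.0225, 0.101]
ee_rot: [[-0.245, -0.969, 0.0], [-0.969, 0.245, -0.0], [0.0, -0.001, -1.0]]
wrist_force: [-1.0, -1.4, 0.1]
gripper_width: 0.271
```

Run:
```python
from h import *
s=r.sense();p=s['tcp_pos'][:2];A=np.array([.579,.0088]);d=p-A;print(p,np.hypot(*d),np.degrees(np.arctan2(d[1],d[0])),s['wrist_force'],s['gripper_width'])
out=[]
for n in('scene','side','wrist'):
    c=cap(n);np.savez(n+'9.npz',**{k:c[k] for k in('image','range_z','intrinsics','k1','E')});P=cloud(c);hs=cv2.cvtColor(c['image'],cv2.COLOR_RGB2HSV)
    m=(cv2.inRange(hs,(0,170,30),(15,255,255))>0)&(np.hypot(P[...,0]-.498,P[...,1]-.034)<.05)&(P[...,2]>.075)&(P[...,2]<.1)
    if m.sum()>20: print(n,m.sum(),'lid',np.median(P[m],0),cv2.minEnclosingCircle(P[m][:,:2].astype(np.float32)),np.percentile(P[m][:,2],[5,95]))
    else: print(n,m.sum())
    out.append(c['image'])
a=cv2.resize(out[0][160:290,240:420],(400,289));b=cv2.resize(out[1][170:300,260:440],(400,289))
w=cv2.resize(out[2],(480,300));w=np.pad(w,((0,0),(0,320),(0,0)))
cv2.imwrite('pics/end.png',np.vstack([np.hstack([a,b]),w])[:,:,::-1])
```

```text
[ 0.67856739 -0.02252514] 0.10437877522875891 -17.464222255265582 [-0.95468516 -1.4479504   0.1209284 ] 0.2707822320632208
scene 131 lid [0.5026653  0.02847828 0.08491237] ((0.502653181552887, 0.032336294651031494), 0.027414685115218163) [0.0773637  0.08776058]
side 175 lid [0.50083872 0.0313499  0.08558729] ((0.5011945962905884, 0.03435909003019333), 0.028249280527234077) [0.08294634 0.08841517]
wrist 2846 lid [0.49721132 0.02133608 0.08589637] ((0.4981529116630554, 0.028366299346089363), 0.0275894608348608) [0.07784059 0.08702071]
```

View pics/end.png

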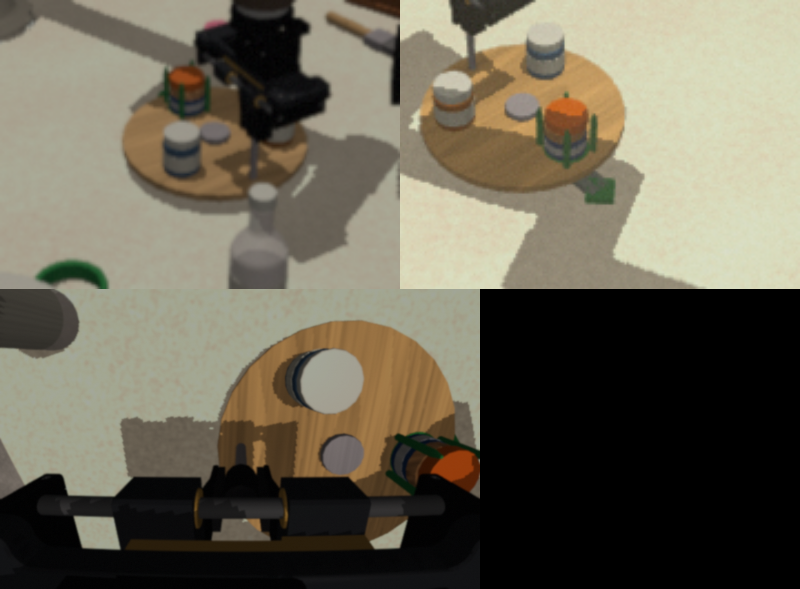

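The views show the stack upright inside the posts, on the line from the hub to the pointer. In the side crop these are hub (521,107), stack (567,150) and pointer (600,192). Handing in with the knob still gripped.

```bash
python3 -c "
from station import r
print(r.finish_job());s=r.sense();print(s['time_s'],s['tcp_pos'],s['gripper_width'])"
```

```text
the job is handed in; nothing more can be done
None
the job is handed in; nothing more can be done
```

I stacked the rightmost blue tin, the cork spacer and the orange disc in the green pocket. I then turned the table about 96° by the crank knob and handed the job in at about 29 s of the 72 s, still gripping the knob. No verdict was reported.

**Last checks:**
- **Stack:** the disc's top is at about 0.086 m, which is the expected height, and the stack looks upright inside the posts.
- **Turn:** the knob is at −17.5° against a target of −17.7°, so the pocket should be within about 1 mm of the front point. Measuring the disc directly, the side camera puts it about 3 mm off and the scene camera about 5 mm off. Both are inside the 10 mm limit.
- **Grip:** the jaws are 23 mm apart on the 24 mm knob at the fixed grip force, and the arm was at rest.

**What went wrong or disagreed:**
- My first descent, onto the tin, overshot and pressed on the table; the wrist read 87 N afterwards, under the 120 N limit. Whether the gripper-body limit of 40 N was passed there I could not measure. I slowed the later descents.
- The tin ended up about 7 mm lower in the jaws than expected, and the table turned about 2° while I was placing parts. I corrected for both.
- The cork brushed the posts with about 6 N sideways until I shifted it 1.5 mm.
- The side and wrist cameras disagreed by about 7 mm on the cork's position. I used the wrist camera.
- The last wrist view cut off the disc at the image edge, so I did not use that reading.
- I did not re-measure the bystanders at the end, but the arm never went near enough to touch them.

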